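# Hang a freshly coated circuit board on the drying rail

## Robot

A 6-joint arm with a two-finger parallel gripper is mounted at the origin on a cart in front of the work surface, level with it; the furniture and walls round the work are solid. World frame = base frame: x ahead of the robot, y to its left, z up, the work surface at z = 0. Lengths are in mm, angles in rad, forces in N, time in s.
With the tool pointing down it reaches from about 325 to 775 mm from the base axis. Payload 9.3 kg.
Tool frame: the origin (TCP) lies on the centre line of the jaws, within the pads' length; the fingertips stand 22 mm ahead of it and the grasp point (between the pads) lies 3 mm ahead of it; z points along the fingers, y is the line along which they close (so a half turn about z gives the same grasp; the last joint's range is limited). The gripper opens to 85 mm and grips with 20 to 120 N. Pads are 22 mm wide; open, the fingers measure 114 mm over their backs; the gripper's body (76 mm by 85 mm) begins 54 mm behind the grasp point. The pads swing forward as they close: fully open they stand 13 mm farther back than shut.
Start: joints at [-1.371, 0.259, 0.021, 1.334, 0, 1.418], TCP at [190.033, -516.124, 253.279] pointing down, gripper open.
Joint ranges: [-3.04, 3.04], [-0.91, 1.82], [-1.04, 1.36], [-1.92, 1.95], [-1.52, 1.45], [-3.14, 3.14]. Speed limits (rad/s): [2.22, 2.22, 2.79, 3.14, 3.14, 3.14].

## Interface

Orientations are given as a unit quaternion [w, x, y, z].
In Python, from rig import r, hand, kinematics, snapshot, camera_params, order, find_in, current_clock, current_joints, current_joint_velocities, current_joint_torque, current_ee_pos, current_orientation, current_force, current_moment, current_finger_gap, current_gripper_force gives the robot as it stands. Calls block until the motion is done:
- r.move_to(position, orientation): joint-space move of the TCP to a pose.
- r.move_linear(position, max_speed=150, rotation=None): straight line of the TCP; rotation=None keeps the orientation; max_speed is the mean speed in mm/s.
- r.movej(angles): joint-space move.
- hand.set_gripper(opening): opening from 0.0 (shut) to 1.0 (fully open); the grip force is fixed at half the most; returns when the fingers have stopped.
- r.pause(seconds).
- kinematics.ik(position, orientation): joint angles nearest the present ones, or None.
- snapshot(name): name is "scene" or "top" or "wrist"; returns (picture, depth): 400x640x3 uint8, blue, green, red; 400x640 float32, mm along the optical axis (not along the pixel's ray), 0 where there is no reading.
- camera_params(name): a dict with "fx", "fy", "cx", "cy" (pixels), "world_from_camera" (4x4, takes a point from camera to world coordinates). Camera axes: x right, y up, looking along -z (the intrinsics and any distortion apply to the point x, -y, -z); pixel columns grow to the right and rows downward; lengths in mm; the calibration is good to about 2 mm. A picture is of the moment at which its call begins: read the wrist's pose just before it. camera_params takes no time and is no camera call; for the wrist camera it gives the pose at the moment of the call.
A pose or a line that the arm cannot do raises r.PlanningError and nothing moves.
- order.job_done(): hands the job in; it is judged then, once.
Trained networks look in the newest picture that a camera, given by its name, has taken for a name from the list of things; names that differ only in an ending like _2 or _b are one class to them, and where a whole thing is asked for, a point or a joint stands for the part that bears it (a point fixed in the world has none). Each returns a list of dicts, best first, with "score" (0 to 1); they miss things now and then, are a little off and sometimes report something else, mostly with a low value. They report only what shows in the picture. A call takes as long as a camera call.
- find_in(camera, label): "rect" ([left, top, right, bottom] in pixels, round what is visible of it).
Readings, each from a call of its own:
- current_clock(): time.
- current_joints(): joint angles.
- current_joint_velocities(): joint speeds.
- current_joint_torque(): joint torques, N m.
- current_ee_pos(): TCP position.
- current_orientation(): TCP orientation.
- current_force(): force on the tool from outside, world axes, zero at the start.
- current_moment(): the same for the moment, N m.
- current_finger_gap(): opening from 0.0 (shut) to 1.0 (fully open).
- current_gripper_force(): force on a finger pad.
Only numpy, scipy, OpenCV 4.12 (cv2) and the standard library are available. Lean on these libraries where they do the work, as an engineer would, in place of code of your own. Each camera call takes 0.05 s, during which the arm holds its last target. There are 200 camera calls.

## Task

Put the freshly lacquered circuit board away to dry: swing the rail's red gate open, lift the carrier that holds the board out of the black rack by its blue tab, hook it over the rail in the gap, slide it along beneath the guard into the half of the rail that is free until its centre stands at the orange marker, and swing the gate fully shut again. The lacquer is still wet, so do not touch the board itself, and leave the carrier that is already drying on the rail and the empty one in the rack where they are.

Things in the scene. Friction and masses are not known exactly. Their poses are not given: they have to be found in the camera images.
- stand: drying stand, fixed: grey tray 410 mm long (y), 90 mm deep, an aluminium post at each end (inner faces y = +-190, tops 140 mm high) and a flat rail between them. Origin: centre of the underside, on the bench below the rail; x points away from the front, y along the rail, z up
- rail_mid (a point): middle of the top of the rail, 135 mm above the stand's origin. The rail is 8 mm thick (x = -4 to +4) and 20 mm high and runs along the stand's y. Axes like the stand's
- guard_gap (a point): middle of the loading gap in the dark guard strip that runs behind the rail (x = 18 to 28 mm, 120 to 129 mm high) and keeps hooks from being lifted off. The strip is missing between stand y = -50 and +50 mm; the gate closes this gap. The point is at x = 23, y = 0, z = 125 mm of the stand
- gate (a joint): the red gate across the gap: a level bar 94 mm long, 121 to 129 mm above the bench, on an upright hinge; friction keeps it where it is left. 0 = shut, in line with the guard, pointing along the stand's +y; grows as its free end swings back, away from the front; 1.57 = pointing straight back (+x); stops at 1.9 rad. Starts shut or a little ajar
- gate_knob (a point): black round upright knob on the gate's free end, 14 mm in diameter: this point is on its axis, 147 mm above the bench, 90 mm from the hinge axis. The knob's gripping part is 138 to 156 mm high, its top 159 mm. Moves with the gate
- gate_hinge (a point): the gate's upright hinge axis, at stand x = 23 mm, y = -46 mm; the point is 125 mm above the bench
- carrier: the carrier to hang up: steel hook 36 mm wide (y) with a blue tab on top, below it a grey frame 88 mm wide, 5 mm thick (x = -12.5 to -7.5) down to z = -112 mm that holds the green board; about 0.14 kg. Origin: underside of the hook's bridge, where it rests on the rail (135 mm high when hung). x to the back, y along the rail, z up. Stands in either slot of the rack
- carrier_tab (a point): middle of the carrier's blue grip tab (10 mm thick along the carrier's x, 30 mm wide along y, 38 mm high: 4 to 42 mm above the carrier's origin); this point is 27 mm above the origin
- carrier_toe (a point): tip of the toe behind the hook, 29 mm behind and 24 mm below the carrier's origin. The hook's mouth is open downward, x = -8 to +8 mm; its back leg ends 26 mm below the origin in this toe, 34 mm wide (y), which must run beneath the guard (9 mm of height to spare) and so goes down only in the loading gap
- board: the wet green circuit board in the carrier, 74 x 67 mm, 2.4 mm thick; origin: its centre, 71.5 mm below the carrier's origin. Not to be touched
- spare: an empty carrier of the same shape, without a board, in the other slot of the rack; same axes and sizes as the carrier. Stays there
- neighbour: a carrier of the same shape, with a green board, that already hangs on one half of the rail; same axes and sizes. Stays there
- marker: orange clip with a white line and pointed top, 24 mm wide, 50 mm high, on the front lip of the tray in the free half, 105 to 130 mm to either side of the stand's middle: where the carrier's centre has to be along the rail. Origin: on the bench below the rail (the clip is 45 mm in front of it); axes like the stand's; carrier at y = 0 in this frame is on the mark
- rack: black drip rack, fixed, on the desk at the right, whose top is 6 mm higher, 140 mm (x) by 116 mm (y), with two slots (upright grooves, 55 mm high) 70 mm apart in x. The carriers stand in them by their frames' edges, bottoms 12 mm and origins 124 mm above its underside, and come out straight upward. Origin: centre of the underside

How it is judged:
By the outcome, as a careful person would: the job done as asked, in the order asked, and still so for the second after the job is handed in, with the robot touching nothing.
It also fails if it takes over 64 s, if anything falls off the work surface, if the arm or the gripper's body presses on something with over 40 N, if the wrist force passes 120 N, or if a joint passes its speed limit or range.

## Working session

There is one attempt and no reset: what is moved stays moved. The work goes in short steps, each a Python script; the robot and the scene stay as the last script left them, time stands still between calls to the robot, and variables do not carry over. Pictures are saved under pics/ and viewed, at most 10 in all, crops included, and the job is handed in when it is done.

```bash
ls; mkdir -p pics; python3 - <<'E'
from rig import *
import cv2,numpy as np
for n in ("scene","top"):
    im,d=snapshot(n); cv2.imwrite(f"pics/{n}0.png",im); np.save(f"pics/{n}0.npy",d)
    p=camera_params(n); print(n,{k:(np.round(v,3).tolist()) for k,v in p.items()})
    for l in ("stand","gate_knob","gate","carrier","carrier_tab","board","spare","neighbour","marker","rack"):
        print(l,[(round(f["score"],2),np.round(f["rect"]).tolist()) for f in find_in(n,l)][:3])
print(current_clock())
E
```

```text
pics
scene {'fx': 512.516, 'fy': 512.516, 'cx': 319.578, 'cy': 210.815, 'world_from_camera': [[-0.491, 0.527, -0.694, -276.387], [-0.871, -0.314, 0.378, 492.897], [-0.019, 0.79, 0.613, 823.033], [0.0, 0.0, 0.0, 1.0]]}
stand [(0.69, [163.0, 197.0, 355.0, 339.0])]
gate_knob [(0.58, [236.0, 226.0, 280.0, 243.0])]
gate [(0.5, [232.0, 225.0, 284.0, 245.0])]
carrier [(0.74, [372.0, 146.0, 398.0, 202.0])]
carrier_tab [(0.59, [370.0, 148.0, 401.0, 202.0])]
board [(0.59, [370.0, 181.0, 402.0, 202.0])]
spare [(0.85, [380.0, 161.0, 409.0, 220.0])]
neighbour [(0.92, [297.0, 204.0, 329.0, 266.0])]
marker [(0.63, [225.0, 308.0, 237.0, 328.0])]
rack [(0.69, [358.0, 185.0, 407.0, 227.0])]
top {'fx': 513.842, 'fy': 513.842, 'cx': 313.8, 'cy': 198.255, 'world_from_camera': [[0.022, 0.994, -0.104, 367.894], [-1.0, 0.023, 0.008, 75.368], [0.01, 0.103, 0.995, 1424.666], [0.0, 0.0, 0.0, 1.0]]}
stand [(0.75, [171.0, 191.0, 333.0, 237.0])]
gate_knob [(0.57, [234.0, 192.0, 271.0, 202.0])]
gate []
carrier [(0.62, [387.0, 157.0, 419.0, 183.0])]
carrier_tab [(0.95, [383.0, 159.0, 420.0, 180.0])]
board [(0.53, [392.0, 171.0, 415.0, 180.0])]
spare [(0.94, [384.0, 186.0, 413.0, 207.0])]
neighbour [(0.5, [283.0, 202.0, 314.0, 218.0])]
marker [(0.54, [213.0, 230.0, 220.0, 240.0])]
rack [(0.7, [373.0, 156.0, 423.0, 215.0]), (0.43, [280.0, 202.0, 314.0, 216.0])]
1.1
```

```bash
python3 - <<'E'
import cv2,numpy as np
a=cv2.imread("pics/scene0.png")[130:350,150:430]; b=cv2.imread("pics/top0.png")[140:250,160:440]
cv2.imwrite("pics/s1.png",cv2.resize(a,None,fx=2.7,fy=2.7,interpolation=cv2.INTER_CUBIC))
cv2.imwrite("pics/t1.png",cv2.resize(b,None,fx=2.8,fy=2.8,interpolation=cv2.INTER_CUBIC))
E
```

```text
(no output)
```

View pics/s1.png

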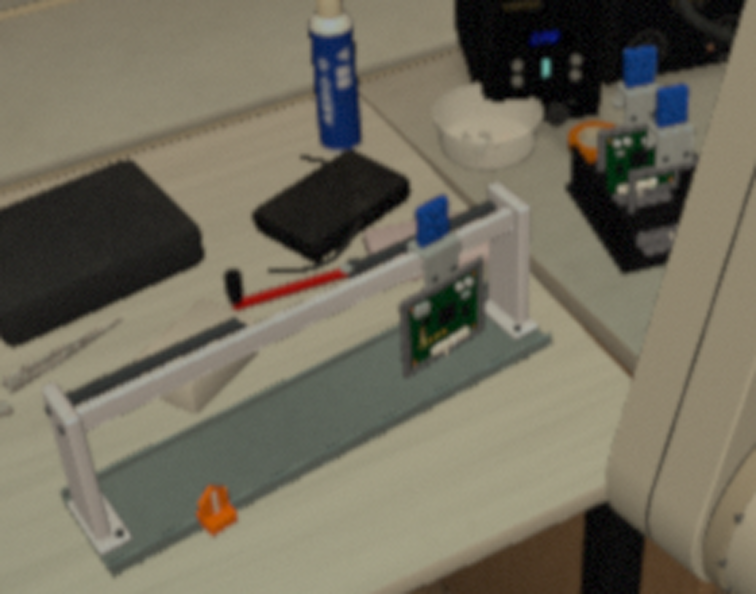

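View pics/t1.png

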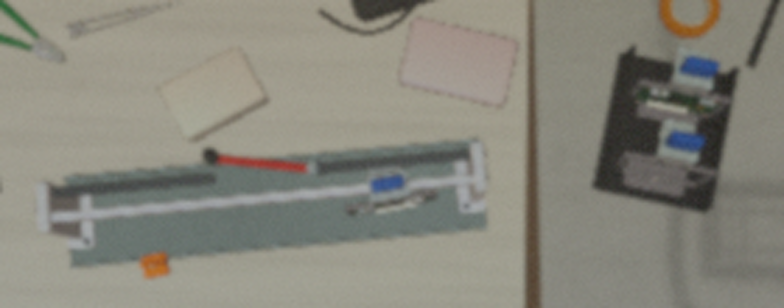

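```bash
cat > h.py <<'E'
from rig import *
import cv2,numpy as np
from scipy.spatial.transform import Rotation as R
def ray(p,uv):
    T=np.array(p["world_from_camera"]); uv=np.atleast_2d(uv).astype(float)
    d=np.c_[(uv[:,0]-p["cx"])/p["fx"],-(uv[:,1]-p["cy"])/p["fy"],-np.ones(len(uv))]@T[:3,:3].T
    return T[:3,3],d
def onz(p,uv,z):
    o,d=ray(p,uv); return o+d*((np.asarray(z)-o[2])/d[:,2])[:,None]
def proj(p,X):
    T=np.array(p["world_from_camera"]); c=(np.atleast_2d(X)-T[:3,3])@T[:3,:3]
    return np.c_[p["cx"]+p["fx"]*c[:,0]/-c[:,2], p["cy"]-p["fy"]*c[:,1]/-c[:,2]]
def q(yaw): # tool down, tool y axis along world direction yaw
    Y=np.array([np.cos(yaw),np.sin(yaw),0]);Z=np.array([0,0,-1.]);X=np.cross(Y,Z)
    return np.roll(R.from_matrix(np.c_[X,Y,Z]).as_quat(),1)
E
python3 - <<'E'
from h import *
p=camera_params("top")
for n,u,v,z in [("railL",52,218,135),("railR",468,182,135),("knob",210,155,159),("hinge",312,168,129),("marker",155,262,50),("neigh",387,183,177),("carr",698,66,172),("spare",685,140,172),("postL",43,207,140),("postR",476,168,140)]:
    print(n,onz(p,[[u/2.8+160,v/2.8+140]],[z]).round(1))
s=camera_params("scene")
for n,u,v,z in [("knob",233,273,159),("hinge",345,272,129),("marker",214,490,50),("neigh",433,203,177),("carr",640,50,172),("spare",672,90,172)]:
    print(n,onz(s,[[u/2.7+150,v/2.7+130]],[z]).round(1))
w=camera_params("wrist"); T=np.array(w["world_from_camera"]); print(w["fx"],T.round(3).tolist(),current_ee_pos(),np.round(current_orientation(),3))
E
```

```text
railL [[445.  402.8 135. ]]
railR [[485.8  31.  135. ]]
knob [[502.4 260.3 159. ]]
hinge [[495.8 172.1 129. ]]
marker [[410.4 324.6  50. ]]
neigh [[479.5 102.9 177. ]]
carr [[ 589.9 -168.9  172. ]]
spare [[ 523.8 -157.6  172. ]]
postL [[454.3 410.1 140. ]]
postR [[498.1  24.2 140. ]]
knob [[504.2 261.  159. ]]
hinge [[495.7 174.4 129. ]]
marker [[408.6 328.4  50. ]]
neigh [[482.5 101.6 177. ]]
carr [[ 594.  -172.7  172. ]]
spare [[ 524.7 -157.4  172. ]]
305.7603221740025 [[0.346, 0.896, 0.277, 260.196], [-0.938, 0.33, 0.103, -489.281], [0.001, -0.296, 0.955, 373.042], [0.0, 0.0, 0.0, 1.0]] [ 190.04103195 -516.11216233  253.27985601] [-0.     0.984  0.175  0.   ]
```

```bash
python3 - <<'E'
from h import *
for yaw in (.109,.109+np.pi,.109+np.pi/2):
    for P in ((400,230,330),(450,220,330),(500,260,160),(590,-169,320)):
        j=kinematics.ik(P,q(yaw)); print(yaw,P,None if j is None else np.round(j,2))
t=current_clock()
r.move_to((400,225,330),q(.109))
p=camera_params("wrist"); im,d=snapshot("wrist"); cv2.imwrite("pics/w1.png",im); np.save("pics/w1.npy",d); np.save("pics/w1p.npy",p,allow_pickle=True)
for l in ("stand","gate_knob","gate","carrier_tab","neighbour","marker"):
    print(l,[(round(f["score"],2),np.round(f["rect"]).tolist()) for f in find_in("wrist",l)][:3])
print(t,current_clock(),current_force())
E
```

```text
0.109 (400, 230, 330) [0.34 0.09 0.01 1.48 0.   1.8 ]
0.109 (450, 220, 330) [0.29 0.16 0.09 1.5  0.   1.75]
0.109 (500, 260, 160) [ 0.33  0.32 -0.13  1.12  0.    1.79]
0.109 (590, -169, 320) [-0.42  0.37  0.34  1.55  0.    1.05]
3.250592653589793 (400, 230, 330) [ 0.34  0.09  0.01  1.48  0.   -1.34]
3.250592653589793 (450, 220, 330) [ 0.29  0.16  0.09  1.5   0.   -1.39]
3.250592653589793 (500, 260, 160) [ 0.33  0.32 -0.13  1.12  0.   -1.35]
3.250592653589793 (590, -169, 320) [-0.42  0.37  0.34  1.55  0.   -2.1 ]
1.6797963267948965 (400, 230, 330) [0.34 0.09 0.01 1.48 0.   0.23]
1.6797963267948965 (450, 220, 330) [0.29 0.16 0.09 1.5  0.   0.18]
1.6797963267948965 (500, 260, 160) [ 0.33  0.32 -0.13  1.12  0.    0.22]
1.6797963267948965 (590, -169, 320) [-0.42  0.37  0.34  1.55  0.   -0.52]
stand [(0.8, [333.0, 1.0, 439.0, 351.0])]
gate_knob [(0.55, [395.0, 149.0, 435.0, 236.0])]
gate [(0.8, [395.0, 150.0, 440.0, 234.0])]
carrier_tab []
neighbour [(0.59, [353.0, 222.0, 390.0, 322.0])]
marker [(0.88, [322.0, 74.0, 343.0, 93.0]), (0.47, [338.0, 0.0, 437.0, 349.0])]
1.1 4.1833 [-0.01697257  0.12581983 -0.99964982]
```

View pics/w1.png

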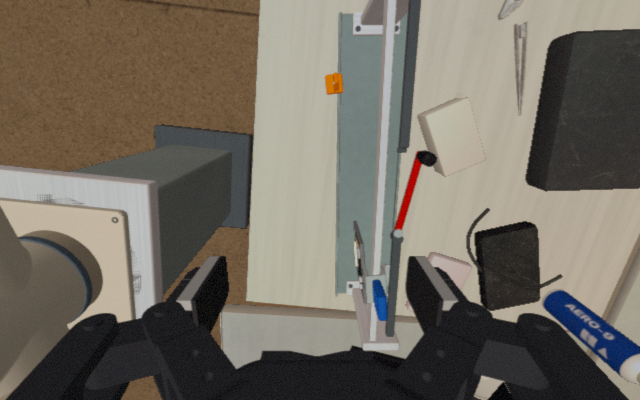

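```bash
python3 - <<'E'
from h import *
p=np.load("pics/w1p.npy",allow_pickle=True).item(); im=cv2.imread("pics/w1.png")
c=im[0:300,310:450]; cv2.imwrite("pics/w1c.png",cv2.resize(np.rot90(c,-1),None,fx=2.6,fy=2.6,interpolation=cv2.INTER_CUBIC))
g=im.max(2).astype(int); pts=[]
for v in range(25,225,5):
    row=g[v,360:402]>205; i=np.flatnonzero(row)
    if len(i): pts.append((360+i.mean(),v,len(i)))
pts=np.array(pts); W=onz(p,pts[:,:2],135)
k=np.abs(pts[:,2]-np.median(pts[:,2]))<=1.5; W=W[k]; print(np.c_[pts[k],W[:,:2]].round(1)[::4])
a=np.polyfit(W[:,1],W[:,0],1); print("rail x=a*y+b",a,np.std(np.polyval(a,W[:,1])-W[:,0]))
hsv=cv2.cvtColor(im,cv2.COLOR_BGR2HSV)
for n,lo,hi,z,(x0,y0,x1,y1) in [("red",(0,150,80),(8,255,255),129,(390,140,440,240)),("red2",(172,150,80),(180,255,255),129,(390,140,440,240)),("orange",(8,170,120),(22,255,255),50,(320,65,345,100)),("knob",(0,0,0),(180,255,60),150,(412,140,442,172)),("tab",(105,150,60),(125,255,255),177,(365,270,395,325))]:
    m=cv2.inRange(hsv,lo,hi); mm=np.zeros_like(m); mm[y0:y1,x0:x1]=m[y0:y1,x0:x1]
    v,u=np.nonzero(mm); 
    if len(u): print(n,len(u),u.mean().round(1),v.mean().round(1),(u.min(),u.max(),v.min(),v.max()),onz(p,[[u.mean(),v.mean()]],[z]).round(1))
E
```

```text
Traceback (most recent call last):
IndexError: too many indices for array: array is 1-dimensional, but 2 were indexed
```

View pics/w1c.png

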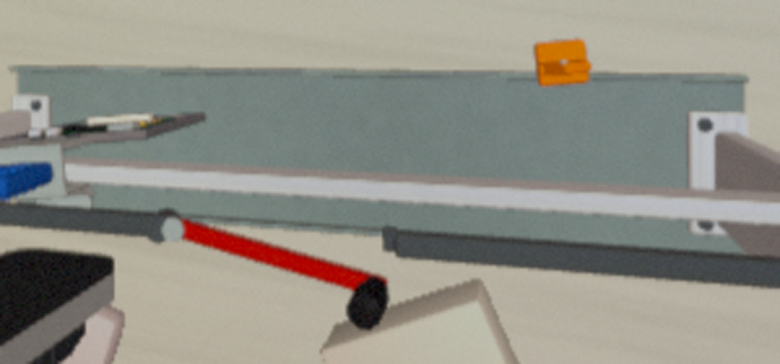

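```bash
python3 - <<'E'
from h import *
p=np.load("pics/w1p.npy",allow_pickle=True).item(); im=cv2.imread("pics/w1.png")
g=im.min(2).astype(int)
print(g[150,370:400],g[80,370:410])
pts=[]
for v in range(40,225,5):
    row=g[v,370:398]>165; i=np.flatnonzero(row)
    if len(i): pts.append((370+i.mean(),v,len(i)))
pts=np.array(pts).reshape(-1,3); W=onz(p,pts[:,:2],np.full(len(pts),135.))
k=np.abs(pts[:,2]-np.median(pts[:,2]))<=1.5; W=W[k]; print(np.c_[pts[k],W[:,:2]].round(1)[::6])
a=np.polyfit(W[:,1],W[:,0],1); print("rail x=a*y+b",a,np.std(np.polyval(a,W[:,1])-W[:,0]))
hsv=cv2.cvtColor(im,cv2.COLOR_BGR2HSV)
for n,lo,hi,z,(x0,y0,x1,y1) in [("red",(0,150,80),(8,255,255),129,(390,140,440,240)),("orange",(5,170,120),(22,255,255),50,(320,65,345,100)),("knob",(0,0,0),(180,255,60),150,(412,140,442,172)),("tab",(100,150,60),(125,255,255),177,(365,270,395,325))]:
    m=cv2.inRange(hsv,lo,hi); mm=np.zeros_like(m); mm[y0:y1,x0:x1]=m[y0:y1,x0:x1]
    v,u=np.nonzero(mm); 
    if len(u): print(n,len(u),u.mean().round(1),v.mean().round(1),(u.min(),u.max(),v.min(),v.max()),onz(p,[[u.mean(),v.mean()]],[z]).round(1))
f=lambda x,y,z:onz(p,[[310+(x+.5)/1*0+ (y/2.6), 299-x/2.6]],[z]).round(1)[0]
for n,x,y,z in [("hinge",172,229,129),("guardend top left corner",387,249,129),("guardend top right",387,230,129),("marker tip",563,62,50),("postL inner foot",0,0,0),("tray corner",748,78,8),("tray corner -y",14,67,8),("knobtop",367,313,159)]:
    print(n,f(x,y,z))
E
```

```text
[111 116 110 111 113 112 122 125 126 132 170 181 183 180 179 180 171 138
 115 113 110 111 114 112 110 112  98  73  69  66] [116 117 118 116 114 115 116 117 117 119 127 128 131 141 172 182 183 184
 182 183 180 149 127 116 119 117 120 114 117 119 115 119 108  77  55  67
  69  71  68  67]
[[389.5  40.    8.  452.2 366.2]
 [387.5  70.    8.  454.9 340.6]
 [386.  100.    7.  458.2 313.8]
 [384.  130.    7.  461.2 285.3]
 [382.5 160.    6.  464.9 255.3]
 [380.5 190.    6.  468.3 223.3]
 [379.  220.    7.  472.5 189.5]]
rail x=a*y+b [-1.15758196e-01  4.94333220e+02] 0.225091827247012
red 512 408.2 193.4 (np.int64(395), np.int64(421), np.int64(151), np.int64(229)) [[500.4 221.4 129. ]]
orange 296 333.9 83.3 (np.int64(326), np.int64(342), np.int64(73), np.int64(93)) [[409.5 329.6  50. ]]
knob 214 426.4 157.8 (np.int64(417), np.int64(436), np.int64(151), np.int64(165)) [[504.  264.3 150. ]]
tab 400 379.8 300.3 (np.int64(373), np.int64(387), np.int64(280), np.int64(319)) [[477.4 116.6 177. ]]
hinge [498.1 174.3 129. ]
guardend top left corner [488.7 267.2 129. ]
guardend top right [481.1 266.4 129. ]
marker tip [409.4 330.5  50. ]
postL inner foot [414.2 -13.2   0. ]
tray corner [408.5 418.2   8. ]
tray corner -y [455.5   7.4   8. ]
knobtop [504.3 265.7 159. ]
```

```bash
cat >> h.py <<'E'
YS=0.1153; O=np.array([469.2,216.7]); H=np.array([497.7,174.0])
EX=np.array([np.cos(YS),np.sin(YS)]); EY=np.array([-EX[1],EX[0]])
def knob(th): return H+90*(np.sin(th)*EX+np.cos(th)*EY)
def gq(th): return q(YS-th+np.pi)
def swing(a,b,z,n,v=80):
    for th in np.linspace(a,b,n+1)[1:]:
        r.move_linear([*knob(th),z],v,gq(th)); f=current_force(); print(round(th,2),f.round(1))
        if np.linalg.norm(f)>50: print("STOP"); return False
    return True
E
python3 - <<'E'
from h import *
th=.183
r.move_to([*knob(th),230],gq(th))
hand.set_gripper(.5)
r.move_linear([*knob(th),159],120); print(current_force().round(1))
hand.set_gripper(0.0); print(current_finger_gap(),current_gripper_force(),current_force().round(1))
if current_finger_gap()>.05: swing(th,1.6,159,7)
print(current_clock(), current_ee_pos())
E
```

```text
[-0.3 -0.1  0.3]
0.13381274046518973 58.648372907191515 [-0.5 -0.4  5.5]
0.39 [1.1 0.8 6.4]
0.59 [0.6 2.  6. ]
0.79 [1.4 0.9 5.3]
0.99 [2.2 1.4 4.3]
1.2 [3.8 1.4 4.9]
1.4 [5.3 1.9 4.3]
1.6 [ 6.  -0.3  4.4]
10.9333 [588.90276201 181.43203139 159.93804824]
```

```bash
python3 - <<'E'
from h import *
hand.set_gripper(.5)
x,y,z=current_ee_pos()
r.move_linear([x,y,260],200)
r.move_to((545,-165,330),q(-.19+np.pi))
p=camera_params("wrist"); im,d=snapshot("wrist"); cv2.imwrite("pics/w2.png",im); np.save("pics/w2p.npy",p,allow_pickle=True); np.save("pics/w2.npy",d)
for l in ("carrier","carrier_tab","spare","board","rack"):
    print(l,[(round(f["score"],2),np.round(f["rect"]).tolist()) for f in find_in("wrist",l)][:3])
hsv=cv2.cvtColor(im,cv2.COLOR_BGR2HSV); m=cv2.inRange(hsv,(100,150,60),(125,255,255))
n,_,st,ce=cv2.connectedComponentsWithStats(m)
for i in range(1,n):
    if st[i,4]>80:
        print(st[i],ce[i].round(1),onz(p,[ce[i]],[172]).round(1))
print(current_clock())
E
```

```text
carrier [(0.76, [252.0, 133.0, 294.0, 214.0])]
carrier_tab [(0.77, [251.0, 135.0, 297.0, 211.0])]
spare [(0.62, [310.0, 134.0, 348.0, 211.0])]
board [(0.91, [286.0, 141.0, 294.0, 200.0]), (0.74, [254.0, 124.0, 365.0, 211.0])]
rack [(0.8, [254.0, 122.0, 366.0, 210.0]), (0.27, [339.0, 269.0, 430.0, 392.0])]
[259 171  15  36 479] [266.2 188.7] [[ 590.5 -175.   172. ]]
[329 171  12  36 354] [334.5 189.4] [[ 527.7 -162.2  172. ]]
[156 205   7  24 130] [159.5 216.3] [[ 697.9 -167.7  172. ]]
13.9583
```

View pics/w2.png

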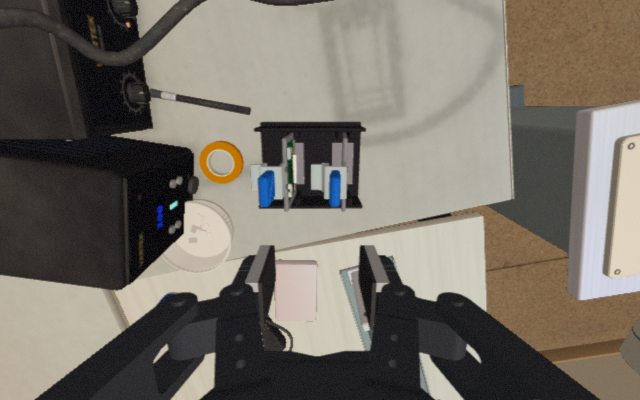

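```bash
cat >> h.py <<'E'
from scipy.optimize import minimize
def fit_tab(p,im,x0,zo):
    hsv=cv2.cvtColor(im,cv2.COLOR_BGR2HSV); m=cv2.inRange(hsv,(100,130,40),(128,255,255))
    c=proj(p,[[x0[0],x0[1],zo+25]])[0].astype(int); S=8
    a,b=c-30; cr=m[b:b+60,a:a+60]; 
    n,lab,st,ce=cv2.connectedComponentsWithStats(cr); i=1+np.argmin([np.hypot(*(ce[k]-30))-st[k,4]/20 for k in range(1,n)])
    M=cv2.GaussianBlur((lab==i).astype(np.float32),(0,0),1)
    B=np.array([[i,j,k] for i in(-5,5) for j in(-15,15) for k in(4,42)],float)
    def cost(v):
        cs,sn=np.cos(v[2]),np.sin(v[2]); X=np.c_[v[0]+B[:,0]*cs-B[:,1]*sn,v[1]+B[:,0]*sn+B[:,1]*cs,zo+B[:,2]]
        h=cv2.convexHull(((proj(p,X)-[a,b]+.5)*S).astype(np.float32)).astype(np.int32)
        I=np.zeros((60*S,60*S),np.uint8); cv2.fillConvexPoly(I,h,1)
        return ((cv2.GaussianBlur(cv2.resize(I.astype(np.float32),(60,60),interpolation=cv2.INTER_AREA),(0,0),1)-M)**2).sum()
    s=min((minimize(cost,[x0[0]+dx,x0[1]+dy,x0[2]],method="Nelder-Mead",options=dict(initial_simplex=np.array([x0[0]+dx,x0[1]+dy,x0[2]])+np.array([[0,0,0],[5,0,0],[0,5,0],[0,0,.12]]))) for dx in(-3,3) for dy in(-4,4)),key=lambda s:s.fun)
    return s.x.round(3),round(s.fun,1),M.sum()
E
python3 - <<'E'
from h import *
p=np.load("pics/w2p.npy",allow_pickle=True).item(); im=cv2.imread("pics/w2.png")
print(fit_tab(p,im,(590,-170,-.19),130)); print(fit_tab(p,im,(526,-158,-.19),130))
p=np.load("pics/w1p.npy",allow_pickle=True).item(); im=cv2.imread("pics/w1.png")
n=fit_tab(p,im,(480,105,.115),135); print(n, (n[0][:2]-O)@np.c_[EX,EY])
# rack edges for yaw
p=np.load("pics/w2p.npy",allow_pickle=True).item()
print(onz(p,[[256,207],[362,207],[256,126],[365,126]],[61]*4).round(1))
E
```

```text
(array([ 5.93729e+02, -1.71350e+02, -2.40000e-01]), np.float64(25.4), np.float32(489.0))
(array([ 5.27814e+02, -1.58927e+02, -1.64000e-01]), np.float64(36.0), np.float32(363.00003))
(array([4.82506e+02, 1.05309e+02, 2.88000e-01]), np.float64(29.1), np.float32(421.0)) [   0.402708   -112.18218372]
[[ 634.  -127.7   61. ]
 [ 494.8 -100.9   61. ]
 [ 608.  -229.9   61. ]
 [ 475.9 -204.5   61. ]]
```

```bash
python3 - <<'E'
from h import *
r.move_to((594.5,-171.5,235),q(-.19+np.pi))
p=camera_params("wrist"); im,d=snapshot("wrist"); cv2.imwrite("pics/w3.png",im); np.save("pics/w3p.npy",p,allow_pickle=True); np.save("pics/w3.npy",d)
for x0 in ((594,-171.5,-.19),(527,-158.5,-.19)):
    s=fit_tab(p,im,x0,130); print(s)
    x,y,_=s[0]; B=np.array([[i,j,k] for k in(4,42) for i,j in((-5,-15),(5,-15),(5,15),(-5,15))],float); cs,sn=np.cos(-.19),np.sin(-.19)
    P=proj(p,np.c_[x+B[:,0]*cs-B[:,1]*sn,y+B[:,0]*sn+B[:,1]*cs,130+B[:,2]])
    for f in (P[:4],P[4:]): cv2.polylines(im,[(f*16).round().astype(np.int32)],True,(0,0,255),1,cv2.LINE_AA,4)
cv2.imwrite("pics/w3c.png",cv2.resize(im[90:290,220:420],None,fx=3,fy=3,interpolation=cv2.INTER_CUBIC)); print(current_clock())
E
```

```text
(array([ 5.94749e+02, -1.69979e+02, -2.07000e-01]), np.float64(54.4), np.float32(831.33923))
(array([ 5.27574e+02, -1.57951e+02, -3.60000e-02]), np.float64(258.4), np.float32(1095.074))
14.5167
```

View pics/w3c.png

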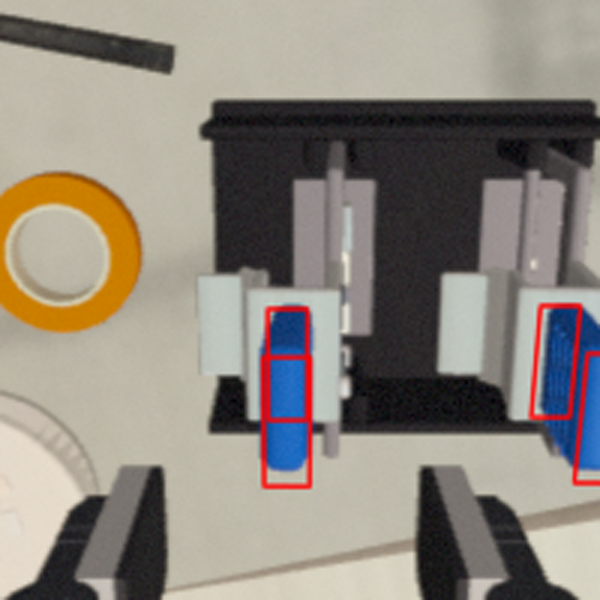

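```bash
python3 - <<'E'
from h import *
C=(594.4,-172.0)
r.move_linear((*C,162),90); print(current_force().round(1))
hand.set_gripper(0.0); print(current_finger_gap(),current_gripper_force(),current_force().round(1))
r.move_linear((*C,170),30); print(current_force().round(1))
r.move_linear((*C,332),120); print(current_finger_gap(),current_force().round(1))
L=O+2*EY
r.move_linear((*L,332),180,q(YS+np.pi)); print(current_finger_gap(),current_force().round(1),current_ee_pos())
p=camera_params("wrist"); im,d=snapshot("wrist"); cv2.imwrite("pics/w4.png",im); np.save("pics/w4p.npy",p,allow_pickle=True); np.save("pics/w4.npy",d)
s,_=snapshot("scene"); cv2.imwrite("pics/s4.png",s)
t=cv2.resize(s[90:290,150:420],(756,560),interpolation=cv2.INTER_CUBIC)
cv2.imwrite("pics/c4.png",t); print(current_clock())
E
```

```text
[-0.4  0.6 -0.2]
0.10980358528994805 58.47745656967163 [-7.3  1.7  9.3]
[-6.9  1.6  0.5]
0.1064015970003424 [-1.6 -0.3 -1.8]
0.10540696057997555 [-0.3  0.6 -0.6] [469.22485135 218.22014021 331.92515342]
20.325
```

View pics/w4.png

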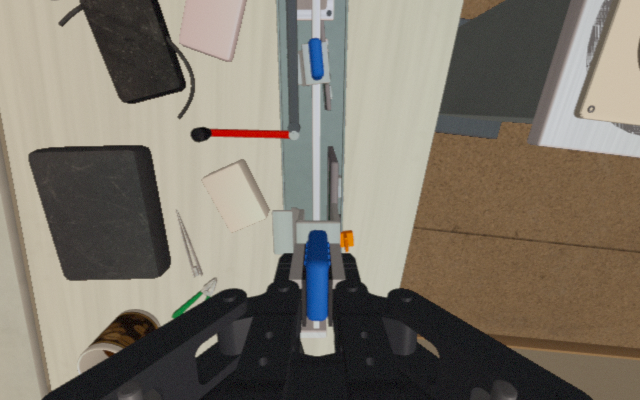

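```bash
python3 - <<'E'
from h import *
L=O+2*EY
r.move_linear((*L,205),120)
for z in (190,180,174,171,169,168,167,166,165,164):
    r.move_linear((*L,z),40); f=current_force(); print(z,f.round(1),current_moment().round(2))
    if np.linalg.norm(f)>7: break
p=camera_params("wrist"); im,d=snapshot("wrist"); cv2.imwrite("pics/w5.png",im); np.save("pics/w5p.npy",p,allow_pickle=True); np.save("pics/w5.npy",d)
s,_=snapshot("scene"); cv2.imwrite("pics/s5.png",s)
t=np.vstack([cv2.resize(im[100:300,180:450],(594,440)),]); 
cv2.imwrite("pics/c5.png",np.hstack([cv2.resize(im[130:330,220:420],(400,400),interpolation=cv2.INTER_CUBIC),cv2.resize(s[150:300,200:350],(400,400),interpolation=cv2.INTER_CUBIC)])); print(current_clock(),current_finger_gap())
E
```

```text
190 [-0.7  0.4 -2.3] [-0.01  0.03 -0.03]
180 [-0.3 -0.3 -0.4] [-0.    0.04 -0.05]
174 [-0.6 -0.1 -1.7] [ 0.02 -0.07 -0.01]
171 [ 0.5 -0.8 -2.1] [ 0.02  0.03 -0.03]
169 [-0.4 -0.7 -1.8] [ 0.01 -0.01 -0.02]
168 [-0.3 -0.9  1.8] [-0.1   0.05  0.02]
167 [-4.2 -2.7 10.2] [-0.24  0.75  0.04]
23.8583 0.10808318684872206
```

View pics/c5.png

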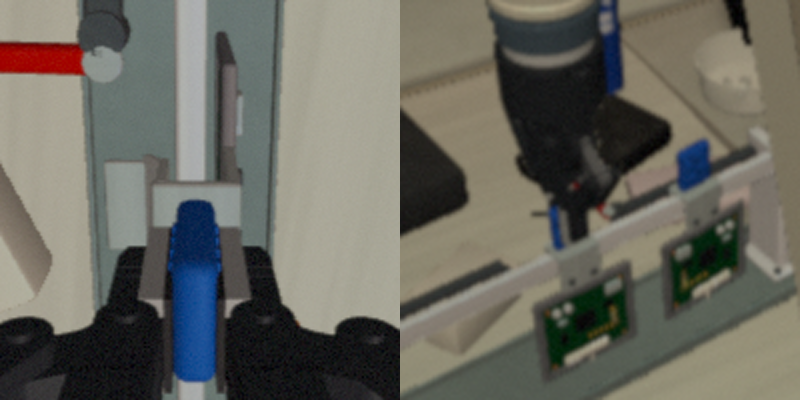

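```bash
python3 - <<'E'
from h import *
p=np.load("pics/w5p.npy",allow_pickle=True).item()
S=lambda u,v,z:((onz(p,[[u,v]],[z])[0,:2]-O)@np.c_[EX,EY]).round(1)
print("bridge edge",S(318,221.5,137.7),S(318,221.5,138.7),"toe edges",S(282.5,210.5,112),S(282.5,253.5,112))
print("hinge",S(270.5,161.5,129),"rail",S(220+175/2,200,135),S(220+207/2,200,135))
print(((current_ee_pos()[:2]-O)@np.c_[EX,EY]).round(1))
# marker in other pictures
for n in ("w4","w1"):
    p=np.load(f"pics/{n}p.npy",allow_pickle=True).item(); im=cv2.imread(f"pics/{n}.png"); m=cv2.inRange(cv2.cvtColor(im,cv2.COLOR_BGR2HSV),(5,170,120),(22,255,255))
    k,_,st,ce=cv2.connectedComponentsWithStats(m)
    for i in range(1,k):
        if st[i,4]>60: print(n,st[i],ce[i].round(1),S(*ce[i],45))
for n in ("top","scene"):
    p=camera_params(n); uv={"top":(160+155/2.8,140+262/2.8),"scene":(150+214/2.7,130+490/2.7)}[n]; print(n,S(*uv,50))
E
```

```text
bridge edge [ -1.1 -15.3] [ -1.1 -15.7] toe edges [ 20.4 -12.5] [21.3 16.4]
hinge [ 23.8 -45.4] rail [  4.4 -26.2] [ -4.  -26.3]
[0.1 2. ]
w4 [340 231  13  21 197] [346.4 239.2] [-43.1 109.7]
w1 [326  73  17  21 296] [333.9  83.3] [-46.  119.3]
top [-46. 114.]
scene [-47.3 117.9]
```

```bash
python3 - <<'E'
from h import *
r.move_linear((*(O+2*EY),168.7),20); print(current_force().round(1))
for y in (30,60,90,117):
    r.move_linear((*(O+y*EY),168.7),60); print(y,current_force().round(1),current_moment().round(2))
p=camera_params("wrist"); im,d=snapshot("wrist"); cv2.imwrite("pics/w6.png",im); np.save("pics/w6p.npy",p,allow_pickle=True)
mk=lambda y:[*(O-45*EX+y*EY),50]
print(proj(p,[mk(117)]).round(1))
ps=camera_params("scene"); s,_=snapshot("scene"); cv2.imwrite("pics/s6.png",s)
print(proj(ps,[mk(117),[*(O+117*EY),139]]).round(1))
a=cv2.resize(im[100:300,260:460],(400,400),interpolation=cv2.INTER_CUBIC); b=cv2.resize(s[210:350,180:320],(400,400),interpolation=cv2.INTER_CUBIC)
cv2.imwrite("pics/c6.png",np.hstack([a,b])); print(current_clock())
E
```

```text
[-0.3  0.4 -1.5]
30 [ 0.   0.1 -2.2] [ 0.04 -0.01  0.02]
60 [-0.6  0.2 -1. ] [ 0.03  0.01 -0.02]
90 [-0.9  0.2 -1.2] [-0.03 -0.    0.02]
117 [-0.4  0.2 -1.3] [ 0.01  0.04 -0.05]
[[370.9 202.5]]
[[229.1 310.5]
 [212.2 265.2]]
26.725
```

View pics/c6.png

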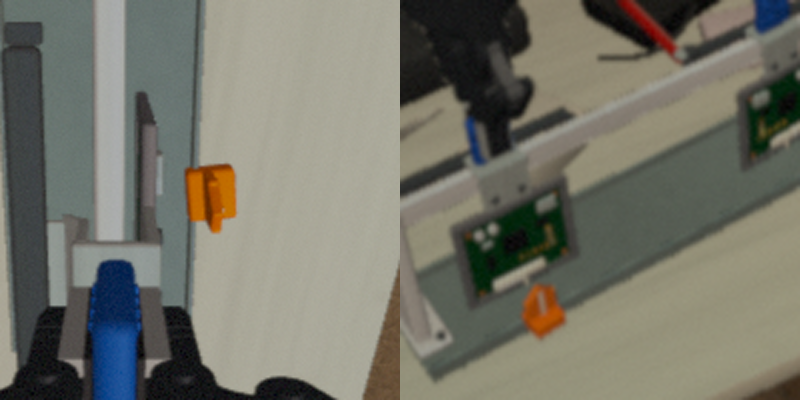

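```bash
python3 - <<'E'
from h import *
for n in ("w6","w1"):
    p=np.load(f"pics/{n}p.npy",allow_pickle=True).item(); print(n)
    for y in (114,118,122):
        print(y,[proj(p,[[*(O-x*EX+y*EY),z]])[0].round(1).tolist() for x,z in ((45,5),(45,12),(45,20),(45,50))])
im=cv2.imread("pics/w6.png"); a=cv2.resize(im[170:230,340:390],(400,480),interpolation=cv2.INTER_CUBIC)
im=cv2.imread("pics/w1.png"); b=cv2.resize(im[60:105,315:352],(395,480),interpolation=cv2.INTER_CUBIC); cv2.imwrite("pics/c7.png",np.hstack([a,b]))
E
```

```text
w6
114 [[363.1, 185.4], [364.2, 187.3], [365.5, 189.5], [371.1, 199.0]]
118 [[362.9, 189.5], [364.0, 191.4], [365.3, 193.7], [370.9, 203.7]]
122 [[362.8, 193.5], [363.8, 195.5], [365.1, 197.9], [370.6, 208.3]]
w1
114 [[333.0, 89.6], [333.3, 89.3], [333.6, 89.0], [334.9, 87.7]]
118 [[333.0, 86.5], [333.3, 86.1], [333.6, 85.8], [334.9, 84.2]]
122 [[333.1, 83.3], [333.3, 83.0], [333.6, 82.5], [335.0, 80.7]]
```

View pics/c7.png

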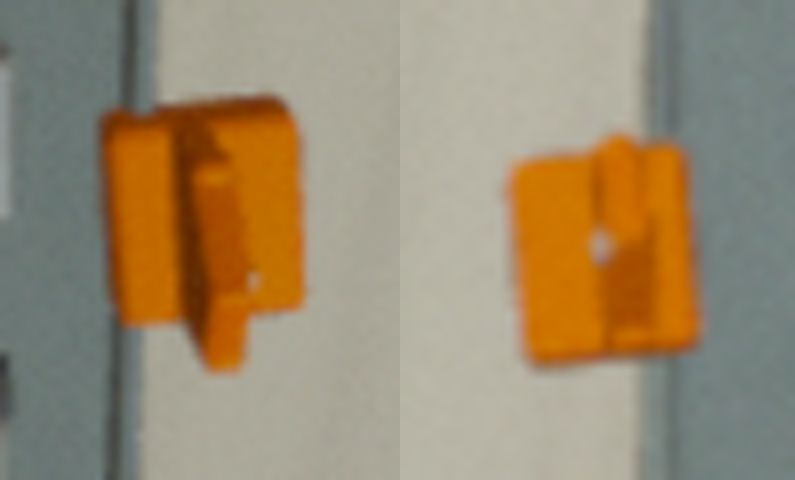

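```bash
python3 - <<'E'
from h import *
P=O+120.0*EY
r.move_linear((*P,168.7),40); r.move_linear((*P,167.6),10); print(current_force().round(1))
hand.set_gripper(.35); r.pause(.2)
r.move_linear((*P,172),20); print(current_force().round(1),current_finger_gap())
r.move_linear((*P,235),120)
p=camera_params("wrist"); im,d=snapshot("wrist"); cv2.imwrite("pics/w8.png",im)
s=fit_tab(p,im,(*P,YS),135); print("tab",s,((s[0][:2]-O)@np.c_[EX,EY]).round(1))
th=1.6
r.move_to([*knob(th),235],gq(th))
p=camera_params("wrist"); im,d=snapshot("wrist"); cv2.imwrite("pics/w9.png",im); np.save("pics/w9p.npy",p,allow_pickle=True)
print("knob pred",proj(p,[[*knob(th),159],[*H,129]]).round(1),[f["rect"] for f in find_in("wrist","gate_knob")][:1])
hsv=cv2.cvtColor(im,cv2.COLOR_BGR2HSV); m=cv2.inRange(hsv,(0,150,80),(8,255,255))
v,u=np.nonzero(m); print("red",len(u),u.mean(),v.mean(),u.min(),u.max(),v.min(),v.max())
print(current_clock())
E
```

```text
[-1.2 -0.9  5.9]
[ 0.2  0.2 -0. ] 0.3499762614008022
tab (array([4.55483e+02, 3.38462e+02, 1.02000e-01]), np.float64(10.8), np.float32(866.6115)) [  0.4 122.5]
knob pred [[315.2 223.8]
 [315.5  86.4]] [[306.0, 76.7, 324.1, 233.7]]
red 1055 315.67203791469194 148.13838862559243 310 320 94 204
30.125
```

```bash
python3 - <<'E'
from h import *
th=1.6
r.move_linear([*knob(th),160],100); print(current_force().round(1))
hand.set_gripper(0.0); print(current_finger_gap())
if swing(th,0.1,160,8):
    for a in (.04,0,-.015,-.03):
        r.move_linear([*knob(a),160],25,gq(a)); f=current_force(); print(a,f.round(1),(f[:2]@EX).round(1))
        if f[:2]@EX>12: break
print(current_ee_pos(),current_clock())
E
```

```text
[ 0.3 -0.2 -0.4]
0.1356783170679607
1.41 [-0.4 -0.   5.8]
1.23 [-1.9 -1.   6.6]
1.04 [-1.8 -1.5  7. ]
0.85 [-2.1 -2.5  7.1]
0.66 [-2.4 -5.2  6.4]
0.48 [-1.8 -5.6  7.2]
0.29 [-0.5 -6.1  6.6]
0.1 [ 0.2 -6.6  6.8]
0.04 [ 0.4 -6.   6.1] -0.3
0 [ 1.9 -6.9  6.2] 1.1
-0.015 [ 7.3 -5.9  2.7] 6.6
-0.03 [12.1 -4.7 -0.8] 11.5
[487.76672569 262.36423973 160.9888277 ] 35.3417
```

```bash
python3 - <<'E'
from h import *
hand.set_gripper(.35); r.pause(.2)
x,y,_=current_ee_pos()
r.move_linear([x,y,200],60); print(current_force().round(1))
r.move_to((400,200,350),q(.115))   # view as before, camera on +y side
p=camera_params("wrist"); im,d=snapshot("wrist"); cv2.imwrite("pics/w10.png",im); np.save("pics/w10p.npy",p,allow_pickle=True)
S=lambda u,v,z:((onz(p,[[u,v]],[z])[0,:2]-O)@np.c_[EX,EY]).round(1)
hsv=cv2.cvtColor(im,cv2.COLOR_BGR2HSV); m=cv2.inRange(hsv,(0,150,80),(8,255,255))
v,u=np.nonzero(m); a=np.polyfit(v,u,1); v0,v1=v.min(),v.max()
A=S(np.polyval(a,v0),v0,127);B=S(np.polyval(a,v1),v1,127); print("gate",len(u),A,B,"angle",np.arctan2(A[0]-B[0],A[1]-B[1]))
for l in ("gate","gate_knob","carrier","carrier_tab","neighbour","marker"):
    print(l,[(round(f["score"],2),np.round(f["rect"]).tolist()) for f in find_in("wrist",l)][:2])
for n,x0,z in (("carrier",O+120*EY,135),("neigh",O-114*EY,135)):
    s=fit_tab(p,im,(*x0,YS),z); print(n,s,((s[0][:2]-O)@np.c_[EX,EY]).round(1))
m=cv2.inRange(hsv,(5,170,120),(22,255,255)); k,_,st,ce=cv2.connectedComponentsWithStats(m)
for i in range(1,k):
    if st[i,4]>60: print("orange",st[i],ce[i].round(1),S(*ce[i],30))
# guard line (dark) for reference: columns of dark strip beyond the gap on +y
vg=[int(proj(p,[[*(O+23*EX+yy*EY),129]])[0,1]) for yy in (60,90)]
g=im.max(2)
for yy in (60,75,90,-75,-20,0,20):
    c=proj(p,[[*(O+23*EX+yy*EY),129]])[0]; row=im[int(c[1]),int(c[0])-12:int(c[0])+13].astype(int); print(yy,c.round(1),row.max(1))
print(current_clock())
E
```

```text
[0.2 0.7 0.2]
gate 496 [22.5 47.6] [ 23.  -41.7] angle -0.005599045633860528
gate [(0.71, [396.0, 126.0, 420.0, 209.0]), (0.35, [341.0, 327.0, 422.0, 371.0])]
gate_knob [(0.87, [396.0, 122.0, 419.0, 214.0])]
carrier [(0.75, [366.0, 11.0, 402.0, 101.0])]
carrier_tab [(0.56, [366.0, 15.0, 406.0, 99.0])]
neighbour [(0.56, [352.0, 202.0, 390.0, 274.0])]
marker [(0.73, [328.0, 55.0, 344.0, 75.0]), (0.42, [354.0, 202.0, 390.0, 278.0])]
carrier (array([4.52911e+02, 3.35642e+02, 4.00000e-03]), np.float64(121.7), np.float32(570.0)) [ -2.5 120. ]
neigh (array([483.065, 113.808,   0.517]), np.float64(165.4), np.float32(127.0)) [   1.9 -103.8]
orange [328  54  17  22 290] [336.2  65.4] [-45.4 119.8]
orange [423 372  21  21 147] [430.1 384.1] [ 138.8 -422.1]
60 [404.6 114.2] [129 131 129 129 131 131 127  91  63  73  79  81  82  78  76  76  78 119
 172 187 187 186 187 187 188]
75 [405.8  99.4] [134 133 131 133 131 128 127  96  65  74  80  78  81  80  76  79  79 105
 172 186 188 185 187 183 151]
90 [407.1  84.3] [135 131 131 134 132 129 106  72  75  76  82  80  83  77  80  80  79 145
 179 188 188 186 187 187 184]
-75 [395.  230.9] [137 141 140 139 139 136 140 136  97  71  73  78  76  78  74  75  77 124
 169 183 180 180 181 185 186]
-20 [398.6 186.6] [132 135 135 138 138 134 135 119 101 133 169 181 180 179 176 167 158 178
 184 186 184 185 184 184 184]
0 [400.1 169.4] [130 133 133 135 133 134 131 104 121 161 175 182 179 178 176 166 181 187
 187 187 186 184 184 186 185]
20 [401.5 151.6] [133 133 130 132 133 129 128 107 113 139 173 182 183 179 177 166 160 178
 188 186 188 187 185 186 185]
39.6417
```

```bash
python3 - <<'E'
from rig import *
print(order.job_done())
E
```

```text
the job is handed in; nothing more can be done
None
```

The job is handed in at about 40 s of the 64 s. The carrier hangs on the rail within about 1–2 mm of the orange marker by camera measurement, the gate is shut (measured within 0.01 rad), and I did not handle the neighbour, the spare or the board.

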